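# Cap the sensors and hold the shutter lever open

## Task

Before the laser shutter may open, cover both upright sensor tubes: put the blue cap on the blue tube and the orange cap on the orange tube, each fully seated and let go. Only then press down the red bar of the spring-loaded dead-man lever on the grey shutter box until its pointer stands in the green band of the scale, never into the red band, and finish the program while still holding it there. Leave the other things on the table where they are.

Things in the scene. Friction and masses are not known exactly. Their poses are not given: they have to be found in the camera images.
- cap_blue: blue plastic dust cap, loose, standing upright on its plug (plug down, knob up): round plug 44 mm in diameter and 12 mm tall with a chamfered foot, above it a round flange 60 mm in diameter and 4 mm thick (top at 16 mm), above that an upright round knob 18 mm in diameter and 28 mm tall (from 16 to 44 mm) to grip. Origin: centre of the plug's underside, z up. About 40 g. 
- cap_orange: orange plastic dust cap, loose, standing upright on its plug (plug down, knob up): round plug 30 mm in diameter and 12 mm tall with a chamfered foot, above it a round flange 46 mm in diameter and 4 mm thick (top at 16 mm), above that an upright round knob 18 mm in diameter and 28 mm tall (from 16 to 44 mm) to grip. Origin: centre of the plug's underside, z up. About 40 g. 
- sensor_blue: sensor fixed to the table: black base plate 70 x 70 x 12 mm carrying an upright blue tube open at the top, bore 48 mm in diameter, wall 4 mm, rim 60 mm above the table. Origin: underside centre, z up. The blue cap's plug enters the bore with 2 mm to spare all round and its flange then rests on the rim. 
- sensor_orange: sensor fixed to the table: black base plate 70 x 70 x 12 mm carrying an upright orange tube open at the top, bore 34 mm in diameter, wall 4 mm, rim 60 mm above the table. Origin: underside centre, z up. The orange cap's plug enters the bore with 2 mm to spare all round and its flange then rests on the rim. 
- sensor_blue_mouth (a point): centre of the blue tube's mouth, at the rim, 60 mm above the table
- sensor_orange_mouth (a point): centre of the orange tube's mouth, at the rim, 60 mm above the table
- shutter_box: grey shutter control fixed to the table: box 150 x 76 mm, 30 mm tall, origin at its underside centre, z up. The lever's hinge is carried near its +x end; the lever reaches from there towards its -x end, above the box.
- lever_scale (a point): middle of the green band (67 mm up) of the scale, an upright strip 22 x 4 mm, 98 mm high, on the box's +y edge beside the bar, 34 mm from the bar's mid-line: white down to 73 mm above the table, green 73 to 60, yellow 60 to 54, red below 54. A black pointer pin in line with the bar's centre shows the bar's height on it.
- lever_hinge (a point): the lever's hinge axis, horizontal, along the box's y, 58 mm above the table, at x = 50 mm in the box's frame
- lever_bar (a point): centre of the lever's red round bar, 20 mm in diameter, 36 mm long, lying along the box's y, at the free end of the lever, 105 mm from the hinge axis; it moves with the lever and stands 89 mm above the table at rest. Press it down from above.
- lever (a joint): lever angle in rad: 0 at rest, grows as the bar is pressed down, stop at 0.42. Bar centre is 58 + 105 sin(0.30 - angle) mm above the table, 105 cos(0.30 - angle) mm level from the hinge axis. Green: 0.16 to 0.28 (middle 0.22, bar centre 66 mm up); red from 0.34. Spring return: about 5 N at the bar at rest, 8.5 N in the green.
- cap_green: green dust cap of a third size (plug 37 mm, flange 52 mm, same heights and knob) that belongs to neither tube; leave it. Origin: centre of its underside
- tape_roll: white roll of tape lying flat, 70 mm across, 24 mm tall; leave it. Origin: underside centre
- optic_post: upright steel post, 25 mm in diameter, 50 mm tall; leave it. Origin: underside centre
- screw_jar: small clear jar with a black cap, 32 mm in diameter, 50 mm tall; leave it. Origin: underside centre
- driver: yellow-handled screwdriver lying on the table at the right, 170 mm long; leave it. Origin: under its middle
- steel_block: bare aluminium block 40 x 60 x 30 mm at the left; leave it. Origin: underside centre
Things that resemble listed ones, but are neither listed nor needed, are in the scene too. Leave any pink look-alike of the sensor_blue alone. Leave any white look-alike of the sensor_orange alone.

How it is judged:
By the outcome, as a careful person would: the job done as asked, in the order asked, and still so for the second after the job is handed in, while the arm keeps its last pose, push and grip.
It also fails if it takes over 64 s, if anything falls off the work surface, if the arm or the gripper's body presses on something with over 40 N, if the wrist force passes 120 N, or if a joint passes its speed limit or range.

## Robot

A 6-joint arm with a two-finger parallel gripper is mounted at the origin on the work surface. World frame = base frame: x ahead of the robot, y to its left, z up, the work surface at z = 0. Lengths are in mm, angles in degrees, forces in N, time in s.
With the tool pointing down it reaches from about 275 to 725 mm from the base axis. Payload 15.9 kg.
Tool frame: the origin (TCP) lies on the centre line of the jaws, within the pads' length; the fingertips stand 17 mm ahead of it and the grasp point (between the pads) lies 2 mm behind it; z points along the fingers, y is the line along which they close (so a half turn about z gives the same grasp; the last joint's range is limited). The gripper opens to 85 mm and grips with 20 to 120 N. Pads are 22 mm wide; open, the fingers measure 114 mm over their backs; the gripper's body (76 mm by 85 mm) begins 54 mm behind the grasp point. The pads swing forward as they close: fully open they stand 13 mm farther back than shut.
Start: joints at [-76.662, 12.198, -1.971, 75.831, 0, 90], TCP at [115.346, -486.498, 248.306] pointing down, gripper open.
Joint ranges: [-170.91, 170.91], [-42.67, 98.43], [-65.05, 77.54], [-120.47, 116.71], [-90, 82.35], [-180, 180]. Speed limits (degrees/s): [108.29, 108.29, 136.94, 147.25, 180, 180].

## Interface

Orientations are given as [roll, pitch, yaw] about the fixed x, y, z axes, in that order (R = Rz(yaw) Ry(pitch) Rx(roll)).
In Python, from workcell import bot gives the robot as it stands. The module is installed in compiled form; this text tells all that it offers.
- The arm moves only by the tool move_arm, never from a script. Its argument "steps" is a list of rows, each a list of 7 numbers: the shift along the tool's x, y, z in units of 0.2 m (1.0 is 0.2 m), then the turn, a rotation vector about the tool's x, y, z in units of 30 degrees (1.0 is 30 degrees), then the finger opening in mm, from 0 to 85.4. A call has exactly 8 rows; each row is the pose to reach, as a shift and turn from the pose commanded when the call began, along the tool's axes at that moment; what a row does not reach only later rows make up. A row lasts 1/10 s, in which the tool goes at most 50 mm and 8.59 degrees, less where a joint would pass 70% of its speed; a pose out of reach is approached as far as the arm can. A call with a number of a shift or a turn outside -1 to 1 is refused whole. A call with a gripper value outside its range is refused whole. The fingers move at their own pace and stop on an object; the grip force is fixed at half the most. Time passes only in rows, so rows that repeat a pose let the fingers close, or fill a call up. It gives the time, the measured TCP pose, the force, the opening and the grip force at its end, in the units of the state.
- bot.state(): the state, without advancing time (a new reading comes with each control period).
- bot.snapshot(name): name is "scene" or "top" or "wrist"; returns (picture, depth): 400x640x3 uint8, red, green, blue; 400x640 float32, mm along the optical axis (not along the pixel's ray), 0 where there is no reading.
- bot.camera_model(name): a dict with "fov_y" (degrees; the focal length in pixels is half the picture's height over the tangent of half this angle, whatever the lens; pixels are square), "cx", "cy" (the principal point, pixels), "T" (4x4, takes a point from camera to world coordinates). Camera axes: x right, y down, z forward; pixel columns grow to the right and rows downward; lengths in mm; the calibration is good to about 2 mm. A picture is of the moment at which its call begins: read the wrist's pose just before it. camera_model takes no time and is no camera call; for the wrist camera it gives the pose at the moment of the call.
- bot.close_job(): hands the job in; it is judged then, once.
Trained networks look in the newest picture that a camera, given by its name, has taken for a name from the list of things; names that differ only in an ending like _2 or _b are one class to them, and where a whole thing is asked for, a point or a joint stands for the part that bears it (a point fixed in the world has none). Each returns a list of dicts, best first, with "conf" (0 to 1); they miss things now and then, are a little off and sometimes report something else, mostly with a low value. They report only what shows in the picture. A call takes as long as a camera call. They do not tell look-alikes from the thing itself.
- bot.find_in(query, camera): "xyz" ([x, y, z] in mm, in the coordinates of the camera as it stood for that picture, good to about 4 mm: the middle of the surface that is visible of it).
- bot.silhouettes(query, camera): "mask" (400x640 bool, what is visible of it).
The state is a dict: "time_s": time; "qpos": joint angles; "dq": joint speeds; "effort": joint torques, N m; "eef_pos": TCP position; "tool_rot": TCP orientation; "contact_force": force on the tool from outside, world axes, zero at the start; "ft_torque": the same for the moment, N m; "finger_gap": opening from 0.0 (shut) to 1.0 (fully open); "gripper_force": force on a finger pad.
Only numpy, scipy, OpenCV 4.12 (cv2) and the standard library are available. Lean on these libraries where they do the work, as an engineer would, in place of code of your own. Each camera call takes 0.05 s, during which the arm holds its last target. There are 200 camera calls.

## Working session

There is one attempt and no reset: what is moved stays moved. The work goes in short steps, Python scripts to look and compute and a tool call to move; the robot and the scene stay as the last step left them, time stands still between calls to the robot, and variables do not carry over. Pictures are saved under pics/ and viewed, at most 10 in all, crops included, and the job is handed in when it is done.

Besides the shell and the picture viewer there is one more tool, called after "Request:" by a JSON object that holds its "fn" and its "kwargs", one argument or row to a line. move_arm: Moves the arm, as the interface text tells. Its arguments: {"type":"object","properties":{"steps":{"type":"array","items":{"type":"array","items":{"type":"number"}}}},"required":["steps"]}

```bash
mkdir -p pics
cat > h.py <<'E'
import numpy as np, cv2
from workcell import bot
def K(m): return 200/np.tan(np.radians(m["fov_y"])/2)
def save(n,img): cv2.imwrite(f"pics/{n}.png",img[:,:,::-1])
def world(m,uv,d):
    f=K(m); p=np.array([(uv[0]-m["cx"])/f*d,(uv[1]-m["cy"])/f*d,d,1]); return (np.array(m["T"])@p)[:3]
def cloud(m,D):
    f=K(m); v,u=np.mgrid[:400,:640]; P=np.stack([(u-m["cx"])/f*D,(v-m["cy"])/f*D,D,np.ones_like(D)],-1)
    return (P@np.array(m["T"]).T)[...,:3]
E
python3 - <<'E'
from h import *
np.set_printoptions(precision=1,suppress=True)
for c in("scene","top"):
    img,D=bot.snapshot(c);m=bot.camera_model(c);save(c,img);print(c,m["fov_y"],np.array(m["T"]))
    for q in("cap_blue","cap_orange","sensor_blue","sensor_orange","shutter_box","lever_bar"):
        for r in bot.find_in(q,c)[:4]: print(q,round(r["conf"],2),(np.array(m["T"])@np.r_[r["xyz"],1])[:3])
    np.savez(f"{c}.npz",img=img,D=D)
print(bot.state())
E
```

```text
scene 50.44695811044241 [[   0.8    0.5   -0.3 1005.6]
 [   0.6   -0.7    0.4 -540.1]
 [  -0.    -0.5   -0.8 1159. ]
 [   0.     0.     0.     1. ]]
sensor_blue 0.92 [582.8 140.8  27.5]
sensor_blue 0.69 [ 578.4 -118.2   17.5]
sensor_blue 0.66 [426.9 439.1  31.2]
sensor_blue 0.58 [624.4  22.3  16.6]
sensor_orange 0.93 [ 783.2 -342.3   13.1]
sensor_orange 0.59 [ 641.2 -269.3   10.4]
sensor_orange 0.46 [432.9  59.8  15.5]
shutter_box 0.97 [617.3 265.3  27. ]
lever_bar 0.51 [598.5 272.8  83.6]
top 55.387293448440616 [[  -0.    -1.     0.2  397. ]
 [  -1.     0.    -0.    -6.8]
 [   0.    -0.2   -1.  1108.5]
 [   0.     0.     0.     1. ]]
cap_blue 0.58 [438.9 -63.9  19.2]
cap_orange 0.78 [441.3 310.6  15.5]
sensor_blue 0.91 [619.7  22.3  17.5]
sensor_blue 0.78 [ 574.6 -111.2   18.9]
sensor_blue 0.72 [573.3 150.4  20.1]
sensor_orange 0.84 [ 627.6 -263.5   12. ]
sensor_orange 0.68 [ 774.9 -330.6    9.9]
sensor_orange 0.63 [597.8 276.5  81.6]
sensor_orange 0.27 [ 406.5 -319.7   27.7]
shutter_box 0.78 [611.6 266.2  27.8]
lever_bar 0.81 [595.7 274.2  82.1]
lever_bar 0.32 [424.4  61.3  14.8]
{'time_s': 0.7, 'qpos': array([-76.7,  12.2,  -2. ,  75.8,   0. ,  90. ]), 'dq': array([-0. , -0. ,  0.1,  0.1, -0. ,  0. ]), 'effort': array([ -0. , -68.6,  48.7,   0. ,   0. ,   0. ]), 'eef_pos': array([ 115.3, -486.5,  248.3]), 'tool_rot': array([180. ,  -0. ,  13.3]), 'contact_force': array([-0.2, -0. ,  0. ]), 'ft_torque': array([-0., -0.,  0.]), 'gripper_force': 0.0, 'finger_gap': 0.9967203663774202}
```

View pics/top.png

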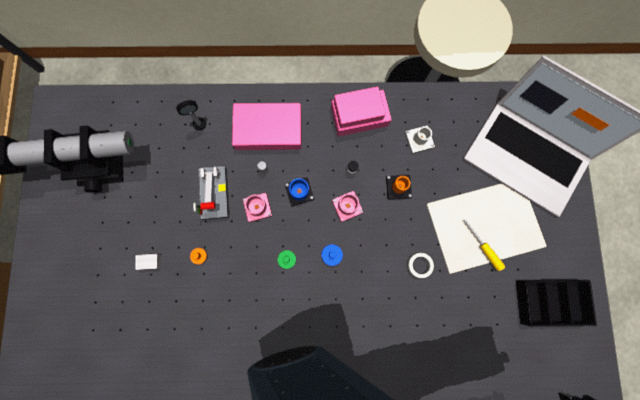

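View pics/scene.png

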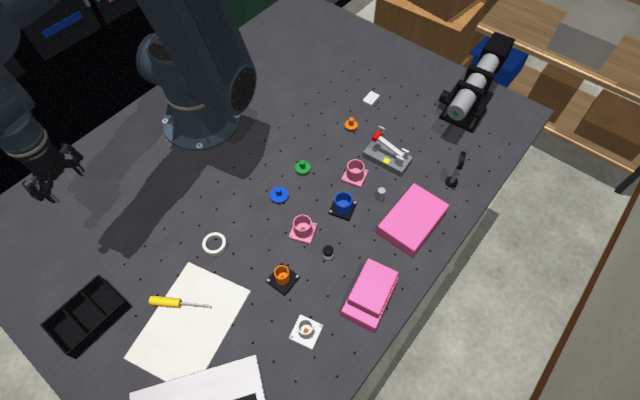

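The top view shows the blue cap at (332,255), orange cap (198,256), blue tube (299,189) and orange tube (401,185). The box is at (212,192) with the red bar at (207,207), and there are pink look-alikes at (257,206) and (347,206). The scene view agrees, so I'll measure from both views.

Run:
```python
from h import *
np.set_printoptions(precision=1,suppress=True)
H=dict(blue=(100,130),orange=(5,20),green=(45,85),red=(-4,4))
G=dict(capb=("blue",439,-64,30,200),capo=("orange",441,310,30,200),tubeb=("blue",620,22,52,70),tubeo=("orange",628,-266,52,70),bar=("red",597,273,60,200))
for c in("scene","top"):
    z=np.load(c+".npz");img,D=z["img"],z["D"];m=bot.camera_model(c);P=cloud(m,D)
    h=cv2.cvtColor(img,cv2.COLOR_RGB2HSV);hue=h[...,0].astype(int);hue[hue>170]-=180
    for k,(col,x,y,a,b) in G.items():
        M=(hue>=H[col][0])&(hue<=H[col][1])&(h[...,1]>120)&(np.hypot(P[...,0]-x,P[...,1]-y)<60)&(D>0)
        Q=P[M];zt=np.percentile(Q[:,2],[5,50,97]) if len(Q) else None
        S=Q[(Q[:,2]>a)&(Q[:,2]<b)]
        if len(S)<3: print(c,k,len(Q),zt);continue
        (cx,cy),r=cv2.minEnclosingCircle(S[:,:2].astype(np.float32))
        print(c,k,len(S),"z",zt,"mean",S.mean(0),"mid",(S.min(0)+S.max(0))/2,"circ",cx,cy,r)
    # table check
    T=P[(np.abs(P[...,0]-500)<30)&(np.abs(P[...,1]-150)<30)];print("table",np.median(T[:,2]))
```

```text
scene capb 34 z [ 1.7 16.7 44.4] mean [438.  -68.9  41.2] mid [437.4 -69.2  39.4] circ 436.56036376953125 -69.1749267578125 9.481546401977539
scene capo 30 z [ 0.2 17.3 45.9] mean [440.1 309.5  40.5] mid [439.6 310.5  39.4] circ 439.3787841796875 311.1623840332031 9.567268371582031
scene tubeb 97 z [14.3 36.9 62.2] mean [623.7  23.5  58.3] mid [622.7  24.9  58.5] circ 623.7559814453125 25.025917053222656 28.874847412109375
scene tubeo 85 z [13.7 36.9 62.1] mean [ 635.2 -268.9   58.7] mid [ 634.4 -269.3   58.2] circ 634.394287109375 -270.0006103515625 21.09891128540039
scene bar 65 z [ 84.6  95.7 102.3] mean [571.6 268.2  94.5] mid [570.6 276.1  83.2] circ 570.3579711914062 276.071044921875 27.0157470703125
table 0.4966838607815589
top capb 32 z [ 0.6 16.8 45.4] mean [438.2 -66.3  45.1] mid [438.3 -66.3  45.5] circ 438.1582336425781 -66.33676147460938 8.109874725341797
top capo 38 z [ 1.1 17.  46.1] mean [439.9 311.   43.4] mid [440.2 311.6  41. ] circ 440.0429992675781 311.76690673828125 8.703624725341797
top tubeb 97 z [11.1 21.4 62.7] mean [623.3  25.   59.7] mid [623.6  26.3  58.2] circ 623.9503784179688 25.18770980834961 27.994657516479492
top tubeo 79 z [11.3 33.1 63. ] mean [ 634.8 -268.2   59.5] mid [ 635.2 -267.9   58.9] circ 635.2755126953125 -267.83843994140625 21.261804580688477
top bar 100 z [ 41.2  97.3 101.6] mean [570.4 269.9  97.2] mid [571.6 271.8  95.4] circ 571.2351684570312 271.5005798339844 20.471195220947266
table 0.5653520282240834
```

```bash
cat >> h.py <<'E'
from scipy.spatial.transform import Rotation as R
def plan(*targets):
    """print tool-frame shift/turn units to go through (x,y,z,yaw) targets, each from the one before"""
    s=bot.state(); p=np.array(s["eef_pos"]); r=R.from_euler("xyz",s["tool_rot"],degrees=True)
    for t in targets:
        rt=R.from_euler("xyz",[180,0,t[3]],degrees=True)
        d=r.inv().apply(np.array(t[:3])-p)/200; w=np.degrees((r.inv()*rt).as_rotvec())/30
        print("shift",np.round(d,3),"turn",np.round(w,3)); p,r=np.array(t[:3],float),rt
E
python3 - <<'E'
from h import *
plan((240,-360,250,40),(350,-210,250,68),(400,-100,230,90))
E
```

```text
shift [ 0.752 -0.472 -0.009] turn [ 0.    -0.    -0.889]
shift [ 0.903 -0.221 -0.   ] turn [-0.     0.    -0.933]
shift [0.604 0.026 0.1  ] turn [ 0.     0.    -0.733]
```

Request:
{"fn": "move_arm", "kwargs": {
  "steps": [
    [0.75,-0.47,0,0,0,-0.89,60],
    [0.75,-0.47,0,0,0,-0.89,60],
    [0.75,-0.47,0,0,0,-0.89,60],
    [0.75,-0.47,0,0,0,-0.89,60],
    [0.75,-0.47,0,0,0,-0.89,60],
    [0.75,-0.47,0,0,0,-0.89,60],
    [0.75,-0.47,0,0,0,-0.89,60],
    [0.75,-0.47,0,0,0,-0.89,60]
  ]
}}

```text
time_s: 1.5
eef_pos: [239.0, -361.1, 248.2]
tool_rot: [-180.0, 0.0, 39.9]
contact_force: [-0.5, -0.3, -0.9]
finger_gap: 0.702
gripper_force: 0.0
```

Request:
{"fn": "move_arm", "kwargs": {
  "steps": [
    [0.9,-0.22,0,0,0,-0.93,60],
    [0.9,-0.22,0,0,0,-0.93,60],
    [0.9,-0.22,0,0,0,-0.93,60],
    [0.9,-0.22,0,0,0,-0.93,60],
    [0.9,-0.22,0,0,0,-0.93,60],
    [0.9,-0.22,0,0,0,-0.93,60],
    [0.9,-0.22,0,0,0,-0.93,60],
    [0.9,-0.22,0,0,0,-0.93,60]
  ]
}}

```text
time_s: 2.3
eef_pos: [348.6, -211.9, 248.3]
tool_rot: [-180.0, 0.0, 67.8]
contact_force: [-0.8, -0.8, 0.0]
finger_gap: 0.7
gripper_force: 0.0
```

Request:
{"fn": "move_arm", "kwargs": {
  "steps": [
    [0.6,0.03,0.1,0,0,-0.73,60],
    [0.6,0.03,0.1,0,0,-0.73,60],
    [0.6,0.03,0.1,0,0,-0.73,60],
    [0.6,0.03,0.1,0,0,-0.73,60],
    [0.6,0.03,0.1,0,0,-0.73,60],
    [0.6,0.03,0.1,0,0,-0.73,60],
    [0.6,0.03,0.1,0,0,-0.73,60],
    [0.6,0.03,0.1,0,0,-0.73,60]
  ]
}}

```text
time_s: 3.1
eef_pos: [399.6, -102.7, 228.5]
tool_rot: [180.0, 0.0, 89.7]
contact_force: [0.1, 0.6, 0.3]
finger_gap: 0.7
gripper_force: 0.0
```

```bash
cat > meas.py <<'E'
from h import *
import sys
np.set_printoptions(precision=1,suppress=True)
H=dict(blue=(100,130),orange=(5,20),red=(-4,4))
G=dict(capb=("blue",438,-67,36,60),capo=("orange",440,311,36,60),tubeb=("blue",624,25,54,70),tubeo=("orange",635,-269,54,70),bar=("red",571,271,50,200))
def meas(keys,name=None):
    s=bot.state();m=bot.camera_model("wrist");img,D=bot.snapshot("wrist");P=cloud(m,D)
    print("t",s["time_s"],"tcp",s["eef_pos"],s["tool_rot"],"cam",np.array(m["T"])[:3,3])
    if name: save(name,img)
    h=cv2.cvtColor(img,cv2.COLOR_RGB2HSV);hue=h[...,0].astype(int);hue[hue>170]-=180
    for k in keys:
        col,x,y,a,b=G[k]
        M=(hue>=H[col][0])&(hue<=H[col][1])&(h[...,1]>110)&(np.hypot(P[...,0]-x,P[...,1]-y)<50)&(D>0)
        Q=P[M];S=Q[(Q[:,2]>a)&(Q[:,2]<b)]
        if len(S)<9: print(k,len(Q),len(S));continue
        lo,hi=np.percentile(S,[1,99],axis=0);(cx,cy),r=cv2.minEnclosingCircle(S[:,:2].astype(np.float32))
        print(k,len(S),"lo",lo,"hi",hi,"mid",(lo+hi)/2,"circ",np.array([cx,cy,r]),"zmed",np.median(S[:,2]))
E
python3 -c "
from meas import *
meas(['capb','tubeb'],'w1')"
```

```text
t 3.1 tcp [ 399.6 -102.7  228.5] [180.    0.   89.7] cam [400.7 -36.7 354.8]
capb 341 lo [429.8 -74.1  37.6] hi [446.  -57.5  46.1] mid [437.9 -65.8  41.8] circ [438.2 -66.1   9. ] zmed 44.33292800315161
tubeb 903 lo [596.2  -1.4  54.2] hi [644.8  37.2  61.9] mid [620.5  17.9  58. ] circ [621.7  22.7  27.5] zmed 59.39390465847805
```

Request:
{"fn": "move_arm", "kwargs": {
  "steps": [
    [0.183,0.193,0.1,0,0,-0.01,30],
    [0.183,0.193,0.3,0,0,-0.01,30],
    [0.183,0.193,0.5,0,0,-0.01,30],
    [0.183,0.193,0.6,0,0,-0.01,30],
    [0.183,0.193,0.6,0,0,-0.01,30],
    [0.183,0.193,0.6,0,0,-0.01,30],
    [0.183,0.193,0.6,0,0,-0.01,30],
    [0.183,0.193,0.6,0,0,-0.01,30]
  ]
}}

```text
time_s: 3.95
eef_pos: [439.3, -65.7, 109.6]
tool_rot: [179.9, 0.0, 90.1]
contact_force: [-0.1, -0.5, -0.3]
finger_gap: 0.352
gripper_force: 0.0
```

```bash
python3 -c "
from meas import *
meas(['capb'],'w2')
m=bot.camera_model('wrist');img,D=bot.snapshot('wrist');P=cloud(m,D)
p=np.array(bot.state()['eef_pos'])
q=P-p
M=(D>0)&(np.abs(q[...,1])<14)&(np.abs(q[...,0])<60)&(q[...,2]>-45)
S=q[M]
for x in range(-50,50,5):
    s=S[(S[:,0]>=x)&(S[:,0]<x+5)]
    if len(s): print(x,len(s),s[:,2].min(),s[:,2].max())
"
```

```text
t 3.95 tcp [439.3 -65.7 109.6] [179.9   0.   90.1] cam [439.7   0.3 235.9]
capb 790 lo [430.4 -73.9  36.7] hi [446.7 -57.3  46.1] mid [438.5 -65.6  41.4] circ [438.6 -65.9   9. ] zmed 44.4720230083753
-50 3148 32.066008791578554 72.27562643429332
-45 3736 28.70050306501861 64.92802888267528
-40 2572 27.0491264068811 53.64480768528347
-35 1266 24.975173996653666 41.37382489941115
-30 508 -9.216083325353651 68.8453649235901
-25 867 -11.934070465381723 70.47174781929414
-20 1398 -11.872164331937938 65.61337358793412
-15 924 -15.940355549842337 63.76603626864966
-10 992 55.341560353921665 71.62042249573065
-5 981 56.71927247917375 71.37922734327785
0 976 57.349732236335 71.74873347973252
5 1043 55.980750188644095 71.98815108732416
10 321 55.810953354957235 70.76041955776213
15 1918 -17.070614543373296 65.76531056745753
20 908 -12.32087943713708 70.0275905993754
25 718 -10.326561069439151 70.63724939486758
30 764 24.63687011667014 40.85567738877472
35 2253 26.712580988170544 49.3143699421077
40 3275 28.39184967836877 61.22470959438385
45 3862 30.88418010194698 72.49958977015086
```

View pics/w2.png

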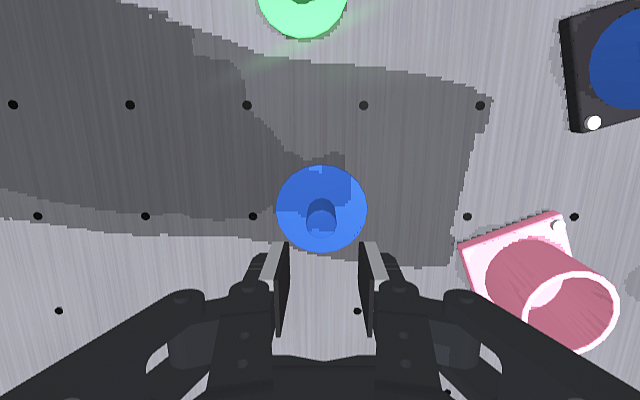

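The wrist view shows the knob at (320,222), between the pads at (281,258) and (371,258). At this opening the fingertips stand 17 mm ahead of the TCP, so I'm descending and gripping.

Request:
{"fn": "move_arm", "kwargs": {
  "steps": [
    [0,-0.004,0.2,0,0,0,32],
    [0,-0.004,0.3,0,0,0,32],
    [0,-0.004,0.36,0,0,0,32],
    [0,-0.004,0.36,0,0,0,32],
    [0,-0.004,0.36,0,0,0,32],
    [0,-0.004,0.36,0,0,0,5],
    [0,-0.004,0.36,0,0,0,5],
    [0,-0.004,0.36,0,0,0,5]
  ]
}}

```text
time_s: 4.85
eef_pos: [438.5, -65.6, 37.4]
tool_rot: [179.9, 0.0, 90.1]
contact_force: [-1.0, 0.0, 7.0]
finger_gap: 0.189
gripper_force: 58.4
```

Request:
{"fn": "move_arm", "kwargs": {
  "steps": [
    [0,0,0,0,0,0,5],
    [0,0,0,0,0,0,5],
    [0,0,0,0,0,0,5],
    [0,0,-0.1,0,0,0,5],
    [0,0,-0.3,0,0,0,5],
    [0,0,-0.5,0,0,0,5],
    [0,0,-0.7,0,0,0,5],
    [0,0,-0.7,0,0,0,5]
  ]
}}

```text
time_s: 5.65
eef_pos: [440.3, -65.9, 181.8]
tool_rot: [179.5, 0.1, 90.1]
contact_force: [0.7, 0.1, -1.1]
finger_gap: 0.188
gripper_force: 58.7
```

Request:
{"fn": "move_arm", "kwargs": {
  "steps": [
    [0.12,0.92,0,0,0,0,5],
    [0.12,0.92,0,0,0,0,5],
    [0.12,0.92,0,0,0,0,5],
    [0.12,0.92,0,0,0,0,5],
    [0.12,0.92,0,0,0,0,5],
    [0.12,0.92,0,0,0,0,5],
    [0.12,0.92,0,0,0,0,5],
    [0.12,0.92,0,0,0,0,5]
  ]
}}

```text
time_s: 6.45
eef_pos: [620.9, -41.2, 176.9]
tool_rot: [180.0, 0.0, 90.1]
contact_force: [-0.3, 0.6, 0.5]
finger_gap: 0.189
gripper_force: 58.9
```

```bash
python3 -c "
from meas import *
meas(['tubeb'],'w3')
G['held']=('blue',624,-41,150,162)
meas(['held'])
G['held']=('blue',624,-41,120,200)
meas(['held'])
"
```

```text
t 6.45 tcp [620.9 -41.2 176.9] [180.    0.   90.1] cam [621.5  24.7 303.3]
tubeb 1632 lo [597.8  -1.   54.8] hi [651.3  52.5  62.1] mid [624.6  25.8  58.4] circ [624.8  26.   28. ] zmed 60.36591788918179
t 6.5 tcp [621.  -41.3 177. ] [180.    0.   90.1] cam [621.6  24.7 303.3]
held 6214 lo [593.2 -69.9 154.6] hi [649.8 -12.9 160.2] mid [621.5 -41.4 157.4] circ [621.3 -41.9  30.2] zmed 156.17268796172425
t 6.55 tcp [621.1 -41.2 176.9] [180.    0.   90.1] cam [621.7  24.8 303.3]
held 8650 lo [593.7 -69.6 154.7] hi [649.7 -13.1 185.1] mid [621.7 -41.4 169.9] circ [621.9 -41.8  30.2] zmed 156.45422007021372
```

View pics/w3.png

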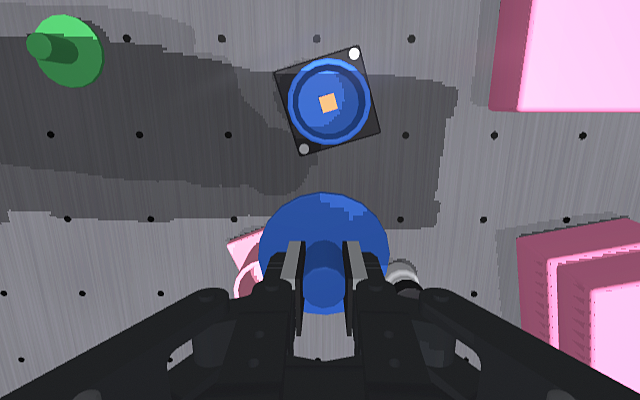

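The held cap (flange near (322,255)) is centred on the TCP to within 0.5 mm. The blue mouth at (330,100) is at world (624.7, 25.9). Next I move over it and lower the cap.

Request:
{"fn": "move_arm", "kwargs": {
  "steps": [
    [0.17,0.016,0,0,0,0,5],
    [0.3375,0.016,0,0,0,0,5],
    [0.3375,0.016,0.15,0,0,0,5],
    [0.3375,0.016,0.3,0,0,0,5],
    [0.3375,0.016,0.35,0,0,0,5],
    [0.3375,0.016,0.35,0,0,0,5],
    [0.3375,0.016,0.35,0,0,0,5],
    [0.3375,0.016,0.35,0,0,0,5]
  ]
}}

```text
time_s: 7.4
eef_pos: [625.5, 26.3, 107.9]
tool_rot: [179.9, -0.0, 90.1]
contact_force: [0.2, -0.4, -0.3]
finger_gap: 0.188
gripper_force: 58.9
```

Request:
{"fn": "move_arm", "kwargs": {
  "steps": [
    [0,0,0.03,0,0,0,5],
    [0,0,0.05,0,0,0,5],
    [0,0,0.06,0,0,0,5],
    [0,0,0.07,0,0,0,5],
    [0,0,0.08,0,0,0,5],
    [0,0,0.08,0,0,0,5],
    [0,0,0.08,0,0,0,5],
    [0,0,0.08,0,0,0,5]
  ]
}}

```text
time_s: 8.2
eef_pos: [624.7, 26.5, 90.4]
tool_rot: [180.0, -0.0, 90.1]
contact_force: [-0.1, 0.5, -0.2]
finger_gap: 0.187
gripper_force: 58.9
```

Request:
{"fn": "move_arm", "kwargs": {
  "steps": [
    [0,0,0.01,0,0,0,5],
    [0,0,0.018,0,0,0,5],
    [0,0,0.024,0,0,0,5],
    [0,0,0.028,0,0,0,5],
    [0,0,0.028,0,0,0,5],
    [0,0,0.028,0,0,0,5],
    [0,0,0.028,0,0,0,5],
    [0,0,0.028,0,0,0,5]
  ]
}}

```text
time_s: 9.0
eef_pos: [624.6, 26.5, 85.4]
tool_rot: [180.0, -0.0, 90.1]
contact_force: [-6.0, 0.3, 10.9]
finger_gap: 0.185
gripper_force: 60.2
```

Request:
{"fn": "move_arm", "kwargs": {
  "steps": [
    [0,0,0,0,0,0,34],
    [0,0,0,0,0,0,34],
    [0,0,0,0,0,0,34],
    [0,0,-0.05,0,0,0,34],
    [0,0,-0.25,0,0,0,34],
    [0,0,-0.45,0,0,0,34],
    [0,0,-0.55,0,0,0,34],
    [0,0,-0.55,0,0,0,34]
  ]
}}

```text
time_s: 9.8
eef_pos: [626.2, 26.5, 198.8]
tool_rot: [179.7, -0.0, 90.1]
contact_force: [1.1, 0.3, -0.6]
finger_gap: 0.398
gripper_force: 0.0
```

```bash
python3 -c "
from meas import *
G['seat']=('blue',624,26,70,110);G['flange']=('blue',624,26,56,70)
meas(['seat','flange'],'w4')
plan((540,140,195,90),(440,250,195,90))
"
```

```text
t 9.8 tcp [626.2  26.5 198.8] [179.7  -0.   90.1] cam [626.1  92.5 325.2]
seat 648 lo [616.7  18.1  71.7] hi [633.2  34.9  94.1] mid [624.9  26.5  82.9] circ [625.   26.3   8.9] zmed 92.2664926169788
flange 3975 lo [597.2  -1.6  63. ] hi [652.9  54.4  66.3] mid [625.   26.4  64.7] circ [624.8  26.1  30. ] zmed 64.65642630915335
shift [ 0.6 -0.4  0. ] turn [ 0. -0.  0.]
shift [ 0.6 -0.5 -0. ] turn [0. 0. 0.]
```

Request:
{"fn": "move_arm", "kwargs": {
  "steps": [
    [0.6,-0.43,0,0,0,0,34],
    [0.6,-0.43,0,0,0,0,34],
    [0.6,-0.43,0,0,0,0,34],
    [0.6,-0.43,0,0,0,0,34],
    [0.6,-0.43,0,0,0,0,34],
    [0.6,-0.43,0,0,0,0,34],
    [0.6,-0.43,0,0,0,0,34],
    [0.6,-0.43,0,0,0,0,34]
  ]
}}

```text
time_s: 10.65
eef_pos: [538.8, 145.4, 194.4]
tool_rot: [-180.0, 0.0, 90.1]
contact_force: [0.5, -0.2, 0.9]
finger_gap: 0.399
gripper_force: 0.0
```

Request:
{"fn": "move_arm", "kwargs": {
  "steps": [
    [0.6,-0.5,0.1,0,0,0,34],
    [0.6,-0.5,0.1,0,0,0,34],
    [0.6,-0.5,0.1,0,0,0,34],
    [0.6,-0.5,0.1,0,0,0,34],
    [0.6,-0.5,0.1,0,0,0,34],
    [0.6,-0.5,0.1,0,0,0,34],
    [0.6,-0.5,0.1,0,0,0,34],
    [0.6,-0.5,0.1,0,0,0,34]
  ]
}}

```text
time_s: 11.45
eef_pos: [438.9, 265.2, 174.8]
tool_rot: [180.0, -0.0, 90.0]
contact_force: [-0.3, 0.1, -0.3]
finger_gap: 0.4
gripper_force: 0.0
```

```bash
python3 -c "
from meas import *
meas(['capo','bar'],'w5')
plan((440,311,110,90))
"
```

```text
t 11.45 tcp [438.9 265.2 174.8] [180.  -0.  90.] cam [439.7 331.1 301.1]
capo 482 lo [431.8 305.2  38.4] hi [448.3 321.5  46.4] mid [440.  313.3  42.4] circ [440.4 313.2   8.9] zmed 44.572640104040204
bar 2242 lo [560.5 253.4  52.5] hi [579.5 305.5 100.4] mid [570.  279.4  76.4] circ [568.3 280.1  28.3] zmed 97.29287361124142
shift [0.2 0.  0.3] turn [ 0. -0.  0.]
```

Request:
{"fn": "move_arm", "kwargs": {
  "steps": [
    [0.2,0.006,0.1,0,0,0,34],
    [0.237,0.006,0.25,0,0,0,34],
    [0.237,0.006,0.35,0,0,0,34],
    [0.237,0.006,0.35,0,0,0,34],
    [0.237,0.006,0.35,0,0,0,34],
    [0.237,0.006,0.35,0,0,0,34],
    [0.237,0.006,0.35,0,0,0,34],
    [0.237,0.006,0.35,0,0,0,34]
  ]
}}

```text
time_s: 12.3
eef_pos: [439.6, 313.5, 105.6]
tool_rot: [179.9, -0.0, 90.1]
contact_force: [-0.3, -0.3, 0.1]
finger_gap: 0.394
gripper_force: 0.0
```

```bash
python3 -c "
from meas import *
meas(['capo'])
"
```

```text
t 12.3 tcp [439.6 313.5 105.6] [179.9  -0.   90.1] cam [440.1 379.4 232. ]
capo 824 lo [432.1 305.7  36.7] hi [448.9 322.   46.1] mid [440.5 313.8  41.4] circ [440.3 313.5   9.1] zmed 44.520686101826485
```

Aligned within 1 mm; descend, grip and lift.

Request:
{"fn": "move_arm", "kwargs": {
  "steps": [
    [0,0.004,0.15,0,0,0,34],
    [0,0.004,0.25,0,0,0,34],
    [0,0.004,0.33,0,0,0,34],
    [0,0.004,0.34,0,0,0,34],
    [0,0.004,0.34,0,0,0,34],
    [0,0.004,0.34,0,0,0,5],
    [0,0.004,0.34,0,0,0,5],
    [0,0.004,0.34,0,0,0,5]
  ]
}}

```text
time_s: 13.15
eef_pos: [440.5, 313.8, 37.8]
tool_rot: [179.9, -0.1, 90.1]
contact_force: [-2.1, -1.2, 8.1]
finger_gap: 0.189
gripper_force: 58.5
```

Request:
{"fn": "move_arm", "kwargs": {
  "steps": [
    [0,0,0,0,0,0,5],
    [0,0,0,0,0,0,5],
    [0,0,0,0,0,0,5],
    [0,0,-0.1,0,0,0,5],
    [0,0,-0.3,0,0,0,5],
    [0,0,-0.5,0,0,0,5],
    [0,0,-0.7,0,0,0,5],
    [0,0,-0.75,0,0,0,5]
  ]
}}

```text
time_s: 13.95
eef_pos: [441.4, 314.5, 191.7]
tool_rot: [179.7, -0.2, 90.1]
contact_force: [0.6, 0.1, -0.6]
finger_gap: 0.192
gripper_force: 58.6
```

```bash
python3 -c "
from meas import *
plan((470,130,195,90),(550,-50,195,90),(620,-200,195,90),(635,-335,185,90))
"
```

```text
shift [-0.9  0.1 -0. ] turn [ 0. -0.  0.]
shift [-0.9  0.4  0. ] turn [0. 0. 0.]
shift [-0.8  0.3  0. ] turn [0. 0. 0.]
shift [-0.7  0.1  0.1] turn [0. 0. 0.]
```

Request:
{"fn": "move_arm", "kwargs": {
  "steps": [
    [-0.92,0.15,0,0,0,0,5],
    [-0.92,0.15,0,0,0,0,5],
    [-0.92,0.15,0,0,0,0,5],
    [-0.92,0.15,0,0,0,0,5],
    [-0.92,0.15,0,0,0,0,5],
    [-0.92,0.15,0,0,0,0,5],
    [-0.92,0.15,0,0,0,0,5],
    [-0.92,0.15,0,0,0,0,5]
  ]
}}

```text
time_s: 14.75
eef_pos: [470.2, 130.4, 186.6]
tool_rot: [-180.0, -0.0, 90.2]
contact_force: [0.7, -1.2, -0.0]
finger_gap: 0.184
gripper_force: 58.6
```

Request:
{"fn": "move_arm", "kwargs": {
  "steps": [
    [-0.9,0.4,0,0,0,0,5],
    [-0.9,0.4,0,0,0,0,5],
    [-0.9,0.4,0,0,0,0,5],
    [-0.9,0.4,0,0,0,0,5],
    [-0.9,0.4,0,0,0,0,5],
    [-0.9,0.4,0,0,0,0,5],
    [-0.9,0.4,0,0,0,0,5],
    [-0.9,0.4,0,0,0,0,5]
  ]
}}

```text
time_s: 15.55
eef_pos: [550.6, -48.9, 186.8]
tool_rot: [180.0, -0.0, 90.3]
contact_force: [0.6, -0.6, -0.2]
finger_gap: 0.185
gripper_force: 58.7
```

Request:
{"fn": "move_arm", "kwargs": {
  "steps": [
    [-0.75,0.35,0,0,0,0,5],
    [-0.75,0.35,0,0,0,0,5],
    [-0.75,0.35,0,0,0,0,5],
    [-0.75,0.35,0,0,0,0,5],
    [-0.75,0.35,0,0,0,0,5],
    [-0.75,0.35,0,0,0,0,5],
    [-0.75,0.35,0,0,0,0,5],
    [-0.75,0.35,0,0,0,0,5]
  ]
}}

```text
time_s: 16.35
eef_pos: [621.1, -198.9, 187.2]
tool_rot: [180.0, -0.0, 90.2]
contact_force: [-0.3, 0.2, 0.0]
finger_gap: 0.188
gripper_force: 58.8
```

Request:
{"fn": "move_arm", "kwargs": {
  "steps": [
    [-0.6,0.02,0,0,0,0,5],
    [-0.6,0.02,0,0,0,0,5],
    [-0.6,0.02,0,0,0,0,5],
    [-0.6,0.02,0,0,0,0,5],
    [-0.6,0.02,0,0,0,0,5],
    [-0.6,0.02,0,0,0,0,5],
    [-0.6,0.02,0,0,0,0,5],
    [-0.6,0.02,0,0,0,0,5]
  ]
}}

```text
time_s: 17.15
eef_pos: [625.7, -319.2, 187.0]
tool_rot: [180.0, 0.0, 90.2]
contact_force: [-0.3, -1.0, -0.1]
finger_gap: 0.188
gripper_force: 58.8
```

```bash
python3 -c "
from meas import *
p=bot.state()['eef_pos']
G['fl']=('orange',p[0],p[1],p[2]-30,p[2]-14);G['knob']=('orange',p[0],p[1],p[2]-10,p[2]+20)
meas(['tubeo','fl','knob'],'w6')
meas(['tubeo','fl','knob'])
"
```

```text
t 17.15 tcp [ 625.7 -319.2  187. ] [180.    0.   90.2] cam [ 626.2 -253.2  313.4]
tubeo 1022 lo [ 615.8 -288.1   54.6] hi [ 655.6 -248.3   62.2] mid [ 635.7 -268.2   58.4] circ [ 635.7 -268.2   20.8] zmed 60.38180844724174
fl 2873 lo [ 605.3 -317.2  164.1] hi [ 647.1 -297.6  172.4] mid [ 626.2 -307.4  168.2] circ [ 626.3 -317.7   22.5] zmed 165.8208091476774
knob 2150 lo [ 618.4 -327.6  177.6] hi [ 634.2 -310.9  195.2] mid [ 626.3 -319.3  186.4] circ [ 626.2 -312.7   20.3] zmed 193.37826070370534
t 17.2 tcp [ 625.7 -319.4  187. ] [180.    0.   90.2] cam [ 626.2 -253.4  313.3]
tubeo 1011 lo [ 615.7 -288.2   55.1] hi [ 655.5 -248.3   62. ] mid [ 635.6 -268.3   58.6] circ [ 635.7 -268.4   20.8] zmed 60.41707459694297
fl 2877 lo [ 605.3 -317.3  164.1] hi [ 647.1 -297.8  172.3] mid [ 626.2 -307.6  168.2] circ [ 626.3 -318.    22.5] zmed 165.7487720126516
knob 2145 lo [ 618.3 -327.8  177.6] hi [ 634.2 -311.1  195.1] mid [ 626.3 -319.4  186.3] circ [ 626.2 -312.5   20.2] zmed 193.32832840465142
```

View pics/w6.png

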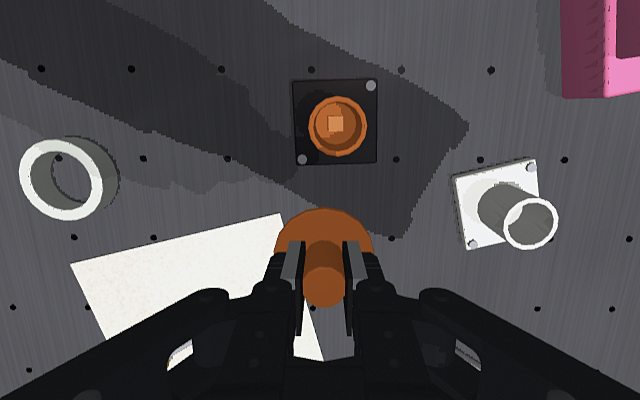

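The held orange cap is centred near (626.3, -319.6), with its knob at (323,285). The orange mouth at pixel (338,125) is at world (635.7, -268.3).

Request:
{"fn": "move_arm", "kwargs": {
  "steps": [
    [0.15,0.03,0,0,0,0,5],
    [0.2565,0.048,0,0,0,0,5],
    [0.2565,0.048,0.15,0,0,0,5],
    [0.2565,0.048,0.3,0,0,0,5],
    [0.2565,0.048,0.38,0,0,0,5],
    [0.2565,0.048,0.39,0,0,0,5],
    [0.2565,0.048,0.39,0,0,0,5],
    [0.2565,0.048,0.39,0,0,0,5]
  ]
}}

```text
time_s: 18.05
eef_pos: [635.6, -269.1, 110.1]
tool_rot: [179.9, 0.0, 90.1]
contact_force: [0.3, 0.1, -0.8]
finger_gap: 0.19
gripper_force: 58.8
```

Request:
{"fn": "move_arm", "kwargs": {
  "steps": [
    [0,0,0.03,0,0,0,5],
    [0,0,0.05,0,0,0,5],
    [0,0,0.06,0,0,0,5],
    [0,0,0.07,0,0,0,5],
    [0,0,0.08,0,0,0,5],
    [0,0,0.085,0,0,0,5],
    [0,0,0.085,0,0,0,5],
    [0,0,0.085,0,0,0,5]
  ]
}}

```text
time_s: 18.85
eef_pos: [635.0, -268.8, 91.8]
tool_rot: [180.0, 0.0, 90.1]
contact_force: [-0.9, -0.5, -0.3]
finger_gap: 0.185
gripper_force: 58.8
```

Request:
{"fn": "move_arm", "kwargs": {
  "steps": [
    [0,0,0.01,0,0,0,5],
    [0,0,0.02,0,0,0,5],
    [0,0,0.027,0,0,0,5],
    [0,0,0.032,0,0,0,5],
    [0,0,0.034,0,0,0,5],
    [0,0,0.034,0,0,0,5],
    [0,0,0.034,0,0,0,5],
    [0,0,0.034,0,0,0,5]
  ]
}}

```text
time_s: 19.65
eef_pos: [634.9, -268.8, 85.8]
tool_rot: [180.0, 0.0, 90.1]
contact_force: [-6.3, 2.2, 11.9]
finger_gap: 0.187
gripper_force: 60.2
```

Seated, same signature as the blue one. Release, lift and check.

Request:
{"fn": "move_arm", "kwargs": {
  "steps": [
    [0,0,0,0,0,0,34],
    [0,0,0,0,0,0,34],
    [0,0,0,0,0,0,34],
    [0,0,-0.05,0,0,0,34],
    [0,0,-0.25,0,0,0,34],
    [0,0,-0.45,0,0,0,34],
    [0,0,-0.55,0,0,0,34],
    [0,0,-0.55,0,0,0,34]
  ]
}}

```text
time_s: 20.45
eef_pos: [636.3, -269.4, 199.3]
tool_rot: [179.7, 0.1, 90.1]
contact_force: [0.3, 0.6, -1.0]
finger_gap: 0.399
gripper_force: 0.0
```

```bash
python3 -c "
from meas import *
G['seat']=('orange',635,-268,70,110);G['flange']=('orange',635,-268,56,70)
meas(['seat','flange'],'w7')
"
```

```text
t 20.45 tcp [ 636.3 -269.4  199.3] [179.7   0.1  90.1] cam [ 636.3 -203.1  325.5]
seat 649 lo [ 627.1 -277.3   70.7] hi [ 643.9 -260.6   94. ] mid [ 635.5 -269.    82.4] circ [ 635.4 -269.     8.9] zmed 92.2985056779809
flange 2049 lo [ 613.8 -290.4   62.8] hi [ 656.9 -247.6   66.8] mid [ 635.4 -269.    64.8] circ [ 635.4 -269.2   22.9] zmed 64.63020079332551
```

Request:
{"fn": "move_arm", "kwargs": {
  "steps": [
    [0.8,-0.2,0,0,0,0,0],
    [0.8,-0.2,0,0,0,0,0],
    [0.8,-0.2,0,0,0,0,0],
    [0.8,-0.2,0,0,0,0,0],
    [0.8,-0.2,0,0,0,0,0],
    [0.8,-0.2,0,0,0,0,0],
    [0.8,-0.2,0,0,0,0,0],
    [0.8,-0.2,0,0,0,0,0]
  ]
}}

```text
time_s: 21.3
eef_pos: [594.7, -110.0, 194.5]
tool_rot: [-180.0, 0.0, 90.1]
contact_force: [-0.4, -0.1, -0.2]
finger_gap: 0.004
gripper_force: 0.0
```

Request:
{"fn": "move_arm", "kwargs": {
  "steps": [
    [0.8,-0.1,0,0,0,0,0],
    [0.8,-0.1,0,0,0,0,0],
    [0.8,-0.1,0,0,0,0,0],
    [0.8,-0.1,0,0,0,0,0],
    [0.8,-0.1,0,0,0,0,0],
    [0.8,-0.1,0,0,0,0,0],
    [0.8,-0.1,0,0,0,0,0],
    [0.8,-0.1,0,0,0,0,0]
  ]
}}

```text
time_s: 22.1
eef_pos: [574.4, 49.7, 194.8]
tool_rot: [-180.0, 0.0, 90.0]
contact_force: [-0.1, 0.3, 0.2]
finger_gap: 0.001
gripper_force: 0.0
```

Request:
{"fn": "move_arm", "kwargs": {
  "steps": [
    [0.65,-0.1,0,0,0,0,0],
    [0.65,-0.1,0,0,0,0,0],
    [0.65,-0.1,0,0,0,0,0],
    [0.65,-0.1,0,0,0,0,0],
    [0.65,-0.1,0,0,0,0,0],
    [0.65,-0.1,0,0,0,0,0],
    [0.65,-0.1,0,0,0,0,0],
    [0.65,-0.1,0,0,0,0,0]
  ]
}}

```text
time_s: 22.9
eef_pos: [554.1, 180.0, 195.0]
tool_rot: [180.0, 0.0, 90.1]
contact_force: [-0.4, 0.2, -0.4]
finger_gap: 0.001
gripper_force: 0.0
```

```bash
python3 -c "
from meas import *
G['bar']=('red',571,271,75,120)
meas(['bar'],'w8')
m=bot.camera_model('wrist');img,D=bot.snapshot('wrist');P=cloud(m,D)
np.savez('w8.npz',img=img,P=P)
h=cv2.cvtColor(img,cv2.COLOR_RGB2HSV);hue=h[...,0].astype(int);hue[hue>170]-=180
M=(abs(hue)<=4)&(h[...,1]>110)&(P[...,2]>75)&(np.hypot(P[...,0]-571,P[...,1]-271)<45)&(D>0)
S=P[M]; print(cv2.minAreaRect(S[:,:2].astype(np.float32)), 'ztop',np.percentile(S[:,2],[50,90,99]))
"
```

```text
t 22.9 tcp [554.1 180.  195. ] [180.    0.   90.1] cam [554.9 246.  321.3]
bar 2026 lo [561.4 252.9  90.5] hi [581.1 287.6 100.7] mid [571.2 270.2  95.6] circ [571.4 270.2  19.4] zmed 98.22536899654443
((571.6787719726562, 270.5592041015625), (19.77687644958496, 35.874298095703125), 4.666580677032471) ztop [ 98.2  99.8 100.9]
```

View pics/w8.png

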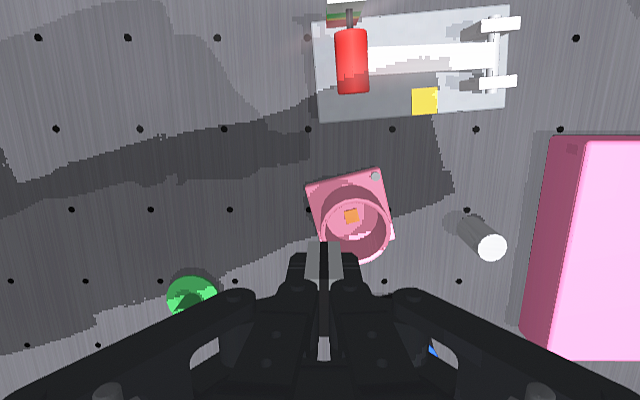

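The view shows the red bar at (351,60), lying along the box's y. It's at world (571.5, 270.5), with its top at about 99 and the box yaw at about 4.7°. I'll move above it and press with shut fingers.

Request:
{"fn": "move_arm", "kwargs": {
  "steps": [
    [0.2,0.04,0,0,0,-0.15,0],
    [0.4,0.073,0,0,0,-0.15,0],
    [0.451,0.073,0.1,0,0,-0.15,0],
    [0.451,0.073,0.25,0,0,-0.15,0],
    [0.451,0.073,0.33,0,0,-0.15,0],
    [0.451,0.073,0.35,0,0,-0.15,0],
    [0.451,0.073,0.35,0,0,-0.15,0],
    [0.451,0.073,0.35,0,0,-0.15,0]
  ]
}}

```text
time_s: 23.8
eef_pos: [568.8, 271.3, 126.1]
tool_rot: [179.9, -0.0, 94.6]
contact_force: [0.1, 0.2, 1.1]
finger_gap: -0.0
gripper_force: 0.0
```

Request:
{"fn": "move_arm", "kwargs": {
  "steps": [
    [0,0,0.02,0,0,0,0],
    [0,0,0.04,0,0,0,0],
    [0,0,0.05,0,0,0,0],
    [0,0,0.06,0,0,0,0],
    [0,0,0.07,0,0,0,0],
    [0,0,0.08,0,0,0,0],
    [0,0,0.08,0,0,0,0],
    [0,0,0.08,0,0,0,0]
  ]
}}

```text
time_s: 24.6
eef_pos: [567.9, 271.3, 109.2]
tool_rot: [-180.0, -0.0, 94.6]
contact_force: [-5.0, -0.2, 6.9]
finger_gap: -0.001
gripper_force: 3.5
```

Request:
{"fn": "move_arm", "kwargs": {
  "steps": [
    [0,0,0.015,0,0,0,0],
    [0,0,0.03,0,0,0,0],
    [0,0,0.04,0,0,0,0],
    [0,0,0.05,0,0,0,0],
    [0,0,0.06,0,0,0,0],
    [0,0,0.07,0,0,0,0],
    [0,0,0.075,0,0,0,0],
    [0,0,0.075,0,0,0,0]
  ]
}}

```text
time_s: 25.4
eef_pos: [567.9, 271.3, 94.2]
tool_rot: [-180.0, -0.0, 94.6]
contact_force: [-5.1, -1.2, 9.2]
finger_gap: -0.0
gripper_force: 4.4
```

```bash
python3 -c "
from meas import *
G['bar']=('red',569,271,50,120);G['red_t']=('red',569,271,68,120)
meas(['bar','red_t'],'w9')
img,D=bot.snapshot('scene');m=bot.camera_model('scene');P=cloud(m,D)
h=cv2.cvtColor(img,cv2.COLOR_RGB2HSV);hue=h[...,0].astype(int);hue[hue>170]-=180
M=(abs(hue)<=4)&(h[...,1]>110)&(np.hypot(P[...,0]-569,P[...,1]-271)<45)&(D>0)
print(M.sum(),np.percentile(P[M],[2,50,98],axis=0))
c=img[100:190,340:430];w=bot.snapshot('wrist')[0]
a=cv2.resize(c,(400,400),interpolation=cv2.INTER_CUBIC);b=cv2.resize(w[0:400,120:520],(400,400))
save('press',np.hstack([a,b]))
s=bot.state();print(s['eef_pos'],s['contact_force'])
"
```

```text
t 25.4 tcp [567.9 271.3  94.2] [-180.    -0.    94.6] cam [563.4 337.1 220.6]
bar 1321 lo [557.3 273.4  51. ] hi [576.1 307.   82.4] mid [566.7 290.2  66.7] circ [568.  289.3  20.4] zmed 74.9192125767054
red_t 1132 lo [557.4 273.3  68.7] hi [576.1 288.9  82.6] mid [566.7 281.1  75.6] circ [566.5 280.2  12.1] zmed 75.51512079710908
44 [[558.8 249.   36.4]
 [569.6 255.8  70.8]
 [575.2 307.8  80.1]]
[567.9 271.3  94.3] [-5.6 -0.5  9.1]
```

View pics/press.png

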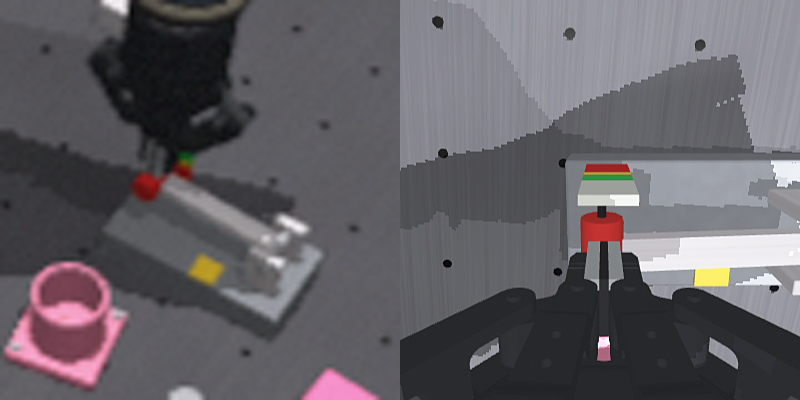

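The left crop shows the red bar under the fingers, and the right one shows the pointer beside the scale strip. I'll check the height of the bar's crest directly before handing in.

```bash
python3 -c "
from meas import *
m=bot.camera_model('wrist');img,D=bot.snapshot('wrist');P=cloud(m,D)
h=cv2.cvtColor(img,cv2.COLOR_RGB2HSV);hue=h[...,0].astype(int);hue[hue>170]-=180
M=(abs(hue)<=4)&(h[...,1]>110)&(P[...,1]<291)&(P[...,1]>255)&(abs(P[...,0]-567)<15)&(D>0)
S=P[M]
for x in range(555,580,3):
    s=S[(S[:,0]>=x)&(S[:,0]<x+3)]
    if len(s): print(x,len(s),np.percentile(s[:,2],[10,50,90]))
K=(h[...,2]<60)&(P[...,1]>290)&(P[...,1]<306)&(abs(P[...,0]-567)<12)&(P[...,2]>40)
print('pin',K.sum(),np.median(P[K],axis=0))
top=S[abs(S[:,0]-566.5)<3]
zc=np.percentile(top[(top[:,1]<287)][:,2],50)-10;print('bar centre z',zc, bot.state()['time_s'])
"
```

```text
555 48 [69.5 71.8 72.7]
558 257 [69.7 74.1 76.3]
561 195 [66.9 76.3 77.7]
564 173 [72.2 77.6 78.5]
567 190 [68.7 77.3 78.4]
570 183 [67.2 75.8 77.3]
573 169 [70.6 73.2 75.3]
576 11 [70.9 71.8 72.8]
pin 469 [575.6 290.9 172.1]
bar centre z 67.88874633127547 25.6
```

```bash
python3 -c "
from workcell import bot
print(bot.close_job())"
```

```text
the job is handed in; nothing more can be done
None
```

Both caps are seated on their tubes and released, and I handed the job in at about 25.6 s with the lever held in the green band (bar centre measured at about 67.5 mm); the call returned no verdict.

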